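Find the loaded transport canister by weight and present it to the code reader

ROBOT

A 7-joint arm with a two-finger parallel gripper is mounted at the origin on a cart in front of the work surface, level with it; the furniture and walls round the work are solid. World frame = base frame: x ahead of the robot, y to its left, z up, the work surface at z = 0. Lengths are in m, angles in rad, forces in N, time in s.
With the tool pointing down it reaches from about 0.4 to 0.85 m from the base axis. Payload 10.4 kg.
Tool frame: the origin (TCP) lies on the centre line of the jaws, within the pads' length; the fingertips stand 17 mm ahead of it and the grasp point (between the pads) lies 2 mm behind it; z points along the fingers, y is the line along which they close (so a half turn about z gives the same grasp; the last joint's range is limited). The gripper opens to 85 mm and grips with 20 to 120 N. Pads are 22 mm wide; open, the fingers measure 114 mm over their backs; the gripper's body (76 mm by 85 mm) begins 54 mm behind the grasp point. The pads swing forward as they close: fully open they stand 13 mm farther back than shut.
Start: joints at [-1.336, 0.332, -0.065, 1.46, 0.022, 1.35, -0.088], TCP at [0.159, 0.604, 0.248] pointing down, gripper open.
Joint ranges: [-2.6, 2.6], [-0.5, 2.12], [-1.47, 1.34], [0.16, 2.42], [-1.27, 4.41], [0.06, 2.06], [-2.6, 2.6]. Speed limits (rad/s): [2.22, 2.22, 2.79, 2.79, 3.14, 3.14, 3.14].

INTERFACE

Orientations are given as a unit quaternion [x, y, z, w].
In Python, from workcell import get_obs, optics, job gives the robot as it stands. The module is installed in compiled form; this text tells all that it offers.
- The arm moves only by the tool send_rows, never from a script. Its argument "plan" is a list that holds one entry, the list of rows, each a list of 7 numbers: the turn, a rotation vector about the tool's x, y, z in units of 1.5 rad (1.0 is 1.5 rad), then the shift along the tool's x, y, z in units of 20 cm (1.0 is 20 cm), then the opening, from 0 (shut) to 1 (fully open). A call has 1 to 20 rows; each row shifts and turns the commanded pose from where the row before left it, along the tool's axes as they then stand; what a row does not reach is not made up. A row lasts 1/12 s, in which the tool goes at most 41.7 mm and 7.16 degrees, less where a joint would pass 70% of its speed; a pose out of reach is approached as far as the arm can. A call with a number of a shift or a turn outside -1 to 1 is refused whole. A call with a gripper value outside its range is refused whole. The fingers move at their own pace and stop on an object; "squeeze" is the grip in N (left out, the last holds). Time passes only in rows, so rows that do not move let the fingers close. It gives the time, the measured TCP pose, the force, the opening and the grip force at its end, in the units of the state.
- get_obs(): the state, without advancing time (a new reading comes with each control period).
- optics.camera(name): name is "scene" or "side" or "wrist"; returns the picture (480x640x3 uint8, red, green, blue); there is no depth.
- optics.get_calibration(name): a dict with "intrinsics" (3x3 intrinsics, pixels), "world_from_camera" (4x4, takes a point from camera to world coordinates); the wrist camera has in their place "T_tool_cam" (4x4, takes a point from camera to tool coordinates, whose origin is the TCP and whose axes are the flange's). Camera axes: x right, y up, looking along -z (the intrinsics and any distortion apply to the point x, -y, -z); pixel columns grow to the right and rows downward; lengths in m; the calibration is good to about 2 mm. The wrist camera is an equidistant fisheye: a pixel r from the principal point sees the ray r / f radians off the axis. A picture is of the moment at which its call begins: read the wrist's pose just before it. get_calibration takes no time and is no camera call.
- job.hand_in(): hands the job in; it is judged then, once.
The state is a dict: "clock": time; "joint_pos": joint angles; "joint_velocities": joint speeds; "tau": joint torques, N m; "position": TCP position; "ee_rot": TCP orientation; "ft_force": force on the tool from outside, world axes, zero at the start; "torque": the same for the moment, N m; "grip_width": opening from 0.0 (shut) to 1.0 (fully open); "grasp_force": force on a finger pad.
Only numpy, scipy, OpenCV 4.12 (cv2) and the standard library are available. Lean on these libraries where they do the work, as an engineer would, in place of code of your own. Each camera call takes 0.05 s, during which the arm holds its last target. There are 200 camera calls.

TASK

Two identical sealed transport canisters have come back in the rack: one still holds its steel reference block, the other only a light plastic dummy. They are thin-walled, so grip them with no more than 25 N and never drop or bang them down; lift each clear of the rack in turn to feel its weight, stand the lighter one back in the rack, and hold the heavier one upright inside the round hood of the code reader, centred, with its base below the hood's rim but touching neither glass nor hood. Finish while holding it there still, so that the code on its base can be read; leave the bottle, timer and petri dish alone.

Things in the scene. Friction and masses are not known exactly. Their poses are not given: they have to be found in the camera images.
- canister_1: Aluminium screw-capped canister, upright: body 44 mm diameter; knurled cap 48 mm diameter, 72 to 96.5 mm above the base (its top). Origin: centre of the underside; z up its axis. Looks like the other. Thin-walled: grip at most 25 N each finger. A loose block inside (2 mm play) is steel or plastic: total weight 4.4 to 5.4 N or 1.6 to 2.2 N; which canister has which changes from run to run.
- canister_2: Aluminium screw-capped canister, upright: body 44 mm diameter; knurled cap 48 mm diameter, 72 to 96.5 mm above the base (its top). Origin: centre of the underside; z up its axis. Looks like the other. Thin-walled: grip at most 25 N each finger. A loose block inside (2 mm play) is steel or plastic: total weight 4.4 to 5.4 N or 1.6 to 2.2 N; which canister has which changes from run to run.
- rack: White two-place rack, fixed, 180 x 78 mm, 40 mm high: a base plate whose top is 8 mm above the worktop, and a top plate (34 to 40 mm) with two round 49 mm holes 90 mm apart. Origin: centre of the underside; x runs along the row of pockets, z up.
- pocket_a (a point): Centre of the floor of the rack's pocket on its -x side, 8 mm above the worktop, 32 mm below the rack's top; axes as the rack's. A seated canister has its origin here.
- pocket_b (a point): The same for the pocket on the rack's +x side, 90 mm from pocket_a.
- reader: Code reader, fixed: grey housing 116 x 104 mm, its flat top 43 mm above the worktop, with a round black upright hood on it that surrounds the glass window. Origin: centre of the underside; z up.
- window (a point): Centre of the reader's glass, 44 mm above the worktop. The hood round it has an inner diameter of 80 mm and an outer of 86 mm and its rim is 36 mm above the glass.
- gel_runner: Not part of the job: low fixed instrument with a clear tank, left of the work, about 0.26 x 0.23 m and 0.1 m high, its lid open behind it. Further left a tall black imager fills the worktop's left end (from about y = 0.47 m leftward, x = 0.33 m onward): solid, so keep the arm clear of it.
- bottle: Bystander: 100 ml bottle with a screw cap, 56 mm diameter, 104 mm tall; origin at the centre of its underside.
- timer: Bystander: white countdown timer lying flat, 62 x 66 x 19 mm; origin at the centre of its underside.
- petri_dish: Bystander: closed clear petri dish, 61 mm diameter, 15 mm high; origin at the centre of its underside.
There are look-alikes about, which are no part of the job. What is shaped like the canister_2 but brown or orange is not meant.

How it is judged:
On the way, in this order (a step that is already met when the one before it is completed fails the run):
1. the lighter canister has been lifted clear of the rack (base at least 45 mm above the pocket floor) in the gripper, with the other standing in the rack (((z of canister_1 in the frame of pocket_a above 0.045 m and contact force between the fingers and canister_1 above 1 N and contact force between canister_1 and rack below 0.1 N and (horizontal distance between canister_2 and pocket_a below 0.004 m or horizontal distance between canister_2 and pocket_b below 0.004 m) and z of canister_2 in the frame of pocket_a below 0.006 m and angle between canister_2's own z axis and vertical below 0.1 rad and contact force between canister_2 and rack above 0.8 N and contact force between the fingers and canister_2 below 0.1 N and contact force between canister_2 and rack above 3.2 N) or (z of canister_2 in the frame of pocket_a above 0.045 m and contact force between the fingers and canister_2 above 1 N and contact force between canister_2 and rack below 0.1 N and (horizontal distance between canister_1 and pocket_a below 0.004 m or horizontal distance between canister_1 and pocket_b below 0.004 m) and z of canister_1 in the frame of pocket_a below 0.006 m and angle between canister_1's own z axis and vertical below 0.1 rad and contact force between canister_1 and rack above 0.8 N and contact force between the fingers and canister_1 below 0.1 N and contact force between canister_1 and rack above 3.2 N))), for 0.2 s.
2. after that, with the lighter one standing back in the rack, the heavier has been lifted clear of the rack in the gripper (((z of canister_1 in the frame of pocket_a above 0.045 m and contact force between the fingers and canister_1 above 1 N and contact force between canister_1 and rack below 0.1 N and (horizontal distance between canister_2 and pocket_a below 0.004 m or horizontal distance between canister_2 and pocket_b below 0.004 m) and z of canister_2 in the frame of pocket_a below 0.006 m and angle between canister_2's own z axis and vertical below 0.1 rad and contact force between canister_2 and rack between 0.8 and 3.2 N and contact force between the fingers and canister_2 below 0.1 N) or (z of canister_2 in the frame of pocket_a above 0.045 m and contact force between the fingers and canister_2 above 1 N and contact force between canister_2 and rack below 0.1 N and (horizontal distance between canister_1 and pocket_a below 0.004 m or horizontal distance between canister_1 and pocket_b below 0.004 m) and z of canister_1 in the frame of pocket_a below 0.006 m and angle between canister_1's own z axis and vertical below 0.1 rad and contact force between canister_1 and rack between 0.8 and 3.2 N and contact force between the fingers and canister_1 below 0.1 N))), for 0.2 s.
At the end, for the whole second after the job is handed in: The heavier canister is in the fingers' grip, still and upright (within 0.15 rad), its base within 11 mm of the window's centre line and 4 to 32 mm above the glass, touching neither reader nor rack; the lighter one stands upright in a pocket of the rack, released ((((horizontal distance between canister_2 and pocket_a below 0.004 m or horizontal distance between canister_2 and pocket_b below 0.004 m) and z of canister_2 in the frame of pocket_a below 0.006 m and angle between canister_2's own z axis and vertical below 0.1 rad and contact force between canister_2 and rack between 0.8 and 3.2 N and contact force between the fingers and canister_2 below 0.1 N and horizontal distance between canister_1 and window below 0.011 m and z of canister_1 in the frame of window between 0.004 and 0.032 m and angle between canister_1's own z axis and vertical below 0.15 rad and linear speed of canister_1 below 0.02 m/s and contact force between the fingers and canister_1 above 1 N and contact force between canister_1 and reader below 0.1 N and contact force between canister_1 and rack below 0.1 N) or ((horizontal distance between canister_1 and pocket_a below 0.004 m or horizontal distance between canister_1 and pocket_b below 0.004 m) and z of canister_1 in the frame of pocket_a below 0.006 m and angle between canister_1's own z axis and vertical below 0.1 rad and contact force between canister_1 and rack between 0.8 and 3.2 N and contact force between the fingers and canister_1 below 0.1 N and horizontal distance between canister_2 and window below 0.011 m and z of canister_2 in the frame of window between 0.004 and 0.032 m and angle between canister_2's own z axis and vertical below 0.15 rad and linear speed of canister_2 below 0.02 m/s and contact force between the fingers and canister_2 above 1 N and contact force between canister_2 and reader below 0.1 N and contact force between canister_2 and rack below 0.1 N))); the arm keeps its last pose, push and grip.
It fails at once if a canister is squeezed clearly harder than 25 N a finger (over 56 N, both fingers added) (contact force between the fingers and canister_1 above 56 N or contact force between the fingers and canister_2 above 56 N).
It fails at once if a canister is dropped (it falls free of the fingers, faster than 0.4 m/s, as after a drop of 8 mm or more) ((linear speed of canister_1 above 0.4 m/s and contact force between the fingers and canister_1 below 0.1 N) or (linear speed of canister_2 above 0.4 m/s and contact force between the fingers and canister_2 below 0.1 N)).
It fails at once if a canister is banged on the rack or the reader (over 45 N) (contact force between any of canister_1, canister_2 and rack above 45 N or contact force between any of canister_1, canister_2 and reader above 45 N).
It fails at once if the bottle, timer or petri dish is moved by more than 20 mm (distance of any of bottle, timer, petri_dish from where it was at the start of the episode above 0.02 m).
It also fails if it takes over 64 s, if anything falls off the work surface, if the arm or the gripper's body presses on something with over 40 N, if the wrist force passes 120 N, or if a joint passes its speed limit or range.

## Working session

There is one attempt and no reset: what is moved stays moved. The work goes in short steps, Python scripts to look and compute and a tool call to move; the robot and the scene stay as the last step left them, time stands still between calls to the robot, and variables do not carry over. Pictures are saved under pics/ and viewed, at most 13 in all, crops included, and the job is handed in when it is done.

Besides the shell and the picture viewer there is one more tool, called by a JSON object that holds its "fn" and its "kwargs". send_rows: Moves the arm, as the interface text tells. Its arguments: {"type":"object","properties":{"plan":{"type":"array"},"squeeze":{"type":"number"}},"required":["plan"]}

```bash
mkdir -p pics; python3 - <<'E'
from workcell import get_obs, optics, job
import cv2, numpy as np
o=get_obs(); print({k:np.round(v,3).tolist() for k,v in o.items()})
for n in ("scene","side","wrist"):
    im=optics.camera(n); cv2.imwrite(f"pics/{n}0.png",im[:,:,::-1]); c=optics.get_calibration(n)
    print(n,{k:np.round(v,4).tolist() if not isinstance(v,str) else v for k,v in c.items()})
E
```

```text
{'clock': 0.0, 'joint_pos': [-1.336, 0.333, -0.065, 1.461, 0.022, 1.35, -0.089], 'joint_velocities': [-0.002, 0.001, 0.001, -0.0, -0.002, -0.0, 0.0], 'tau': [0.0, -62.544, 0.05, -39.159, 0.016, 0.01, 0.0], 'position': [0.159, 0.604, 0.248], 'ee_rot': [0.129, 0.992, -0.001, -0.0], 'ft_force': [0.572, 0.002, -0.689], 'torque': [0.005, 0.031, 0.077], 'grasp_force': 0.0, 'grip_width': 0.995}
scene {'intrinsics': [[537.2904, 0.0, 331.2087], [0.0, 537.2904, 252.07], [0.0, 0.0, 1.0]], 'world_from_camera': [[-0.8071, 0.2824, -0.5185, 0.0339], [-0.5901, -0.4116, 0.6945, 0.5741], [-0.0173, 0.8665, 0.4989, 0.5507], [0.0, 0.0, 0.0, 1.0]]}
side {'intrinsics': [[457.9953, 0.0, 317.5655], [0.0, 457.9953, 236.3397], [0.0, 0.0, 1.0]], 'world_from_camera': [[0.7105, 0.5949, -0.3758, 0.2051], [-0.7036, 0.5949, -0.3886, -0.4453], [-0.0076, 0.5405, 0.8413, 0.7635], [0.0, 0.0, 0.0, 1.0]]}
wrist {'intrinsics': [[371.6483, 0.0, 320.4875], [0.0, 371.6483, 235.9919], [0.0, 0.0, 1.0]], 'T_tool_cam': [[-0.0007, 0.9551, 0.2962, 0.0758], [1.0, 0.0006, 0.0006, -0.0008], [0.0004, 0.2962, -0.9551, -0.1254], [0.0, 0.0, 0.0, 1.0]]}
```

View pics/scene0.png

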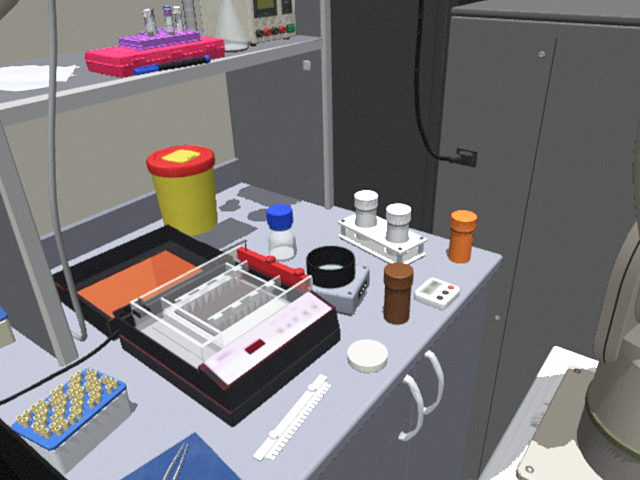

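View pics/side0.png

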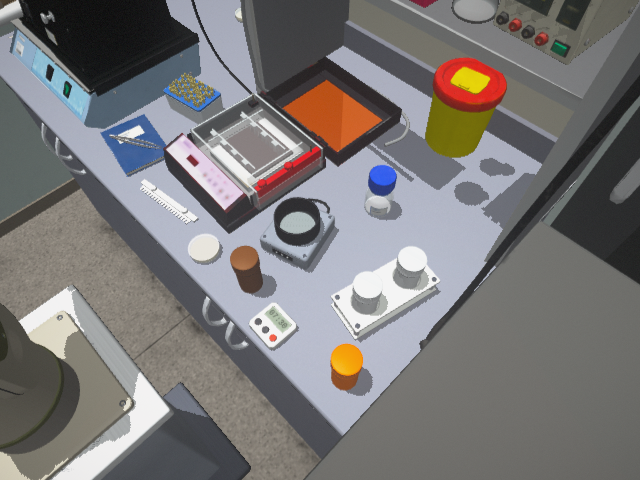

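The canisters are the two white/silver ones in the rack: scene (366,205) and (398,225), side (411,262) and (368,290). Things that could be mistaken for them are the brown one (scene 398,293; side 246,268), the orange one (scene 461,236; side 346,365) and the bottle (scene 281,230). I choose the two silver canisters in the rack. The hood is at scene (331,265), side (297,220).

```bash
cat > h.py <<'E'
import numpy as np, cv2
from workcell import get_obs, optics, job
def ray(n,u,v):
    c=optics.get_calibration(n); K=np.array(c["intrinsics"]); T=np.array(c["world_from_camera"])
    d=T[:3,:3]@np.array([(u-K[0,2])/K[0,0],-(v-K[1,2])/K[1,1],-1]); return T[:3,3],d
def onz(n,u,v,z):
    p,d=ray(n,u,v); return p+d*(z-p[2])/d[2]
def proj(n,P):
    c=optics.get_calibration(n); K=np.array(c["intrinsics"]); T=np.array(c["world_from_camera"])
    q=T[:3,:3].T@(np.asarray(P)-T[:3,3]); return K[0,0]*q[0]/-q[2]+K[0,2], K[1,2]-K[1,1]*q[1]/-q[2]
E
python3 - <<'E'
from h import *
a=cv2.imread("pics/side0.png")[175:345,230:450]; b=cv2.imread("pics/scene0.png")[175:310,290:490]
cv2.imwrite("pics/c1.png",cv2.resize(a,None,fx=3.5,fy=3.5,interpolation=cv2.INTER_CUBIC))
cv2.imwrite("pics/c2.png",cv2.resize(b,None,fx=4,fy=4,interpolation=cv2.INTER_CUBIC))
for n,u,v,z in [("side",411,258,.1045),("side",368,283,.1045),("side",297,220,.08),("scene",366,198,.1045),("scene",398,212,.1045),("scene",331,265,.08)]: print(n,np.round(onz(n,u,v,z),3))
E
```

```text
side [ 0.579 -0.281  0.105]
side [ 0.494 -0.261  0.105]
side [ 0.509 -0.078  0.08 ]
scene [ 0.569 -0.263  0.105]
scene [ 0.483 -0.243  0.104]
scene [ 0.498 -0.046  0.08 ]
```

View pics/c1.png

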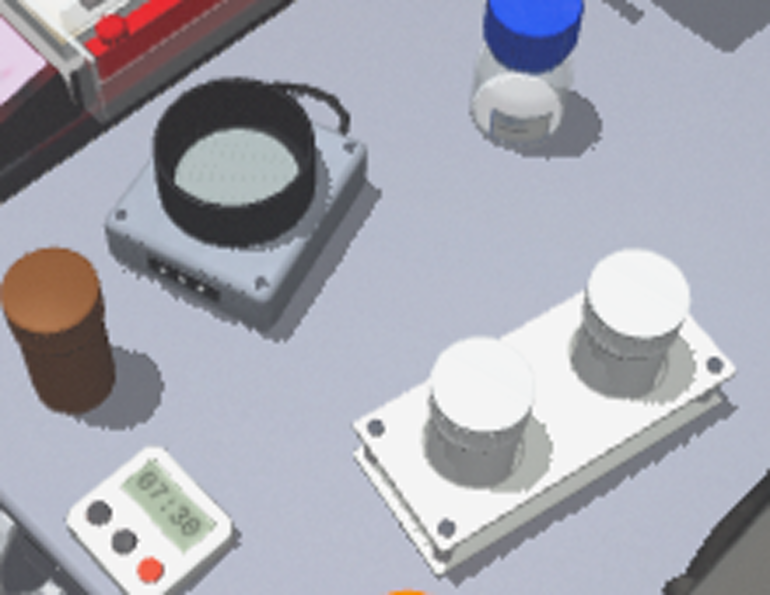

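View pics/c2.png

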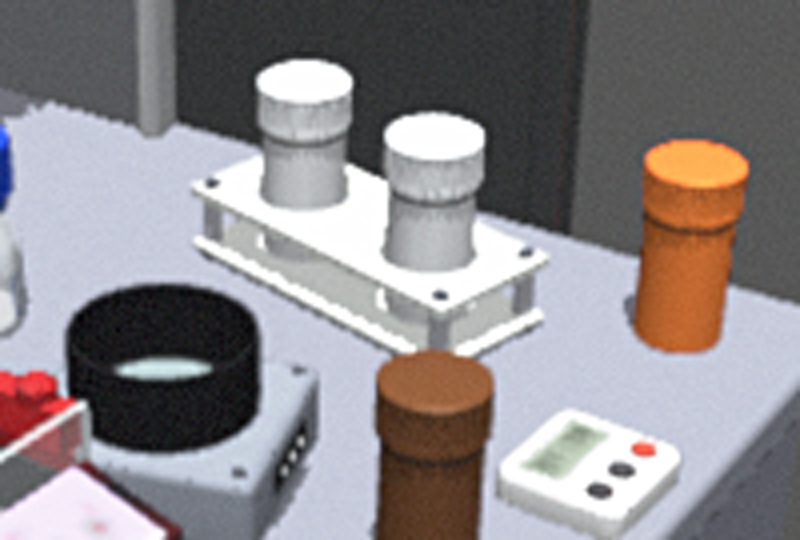

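```bash
python3 - <<'E'
from h import *
for n,u,v,z in [("side",412,259.3,.1045),("scene",366.2,195.5,.1045),("side",367.7,285,.1045),("scene",398.8,209,.1045),("side",297.1,216.4,.08),("scene",330.8,258,.08),
 ("scene",281,213,.104),("side",382,174,.104),("side",273,325,.019),("scene",438,288,.019),("scene",398,270,.1),("side",245,255,.1)]: print(n,u,np.round(onz(n,u,v,z),4))
# outer rim circle check
for n,u in(("side",(153,316)),("scene",(67,260))): pass
for c in ((.503,-.06),):
  for n in("side","scene"):
    q=np.array([proj(n,[c[0]+.043*np.cos(t),c[1]+.043*np.sin(t),.08]) for t in np.linspace(0,6.28,100)]); print(n,q.min(0),q.max(0))
c=optics.get_calibration("wrist")
E
```

```text
side 412 [ 0.5782 -0.2835  0.1045]
scene 366.2 [ 0.575  -0.2734  0.1045]
side 367.7 [ 0.4911 -0.2634  0.1045]
scene 398.8 [ 0.4884 -0.2549  0.1045]
side 297.1 [ 0.5144 -0.0725  0.08  ]
scene 330.8 [ 0.5116 -0.0644  0.08  ]
scene 281 [ 0.666  -0.1145  0.104 ]
side 382 [ 0.6827 -0.1275  0.104 ]
side 273 [ 0.356  -0.1761  0.019 ]
scene 438 [ 0.3558 -0.1703  0.019 ]
scene 398 [ 0.3815 -0.0674  0.1   ]
side 245 [ 0.389  -0.0791  0.1   ]
side [264.28747993 197.35791779] [311.38798482 235.86390218]
scene [308.21184832 248.12500683] [358.5461592  273.96244048]
```

{"fn": "send_rows", "kwargs": {"plan": [[[0, 0, 0, -0.08, -0.14, -0.04, 1], [0, 0, 0, -0.08, -0.14, -0.04, 1], [0, 0, 0, -0.08, -0.14, -0.04, 1], [0, 0, 0, -0.08, -0.14, -0.04, 1], [0, 0, 0, -0.08, -0.14, -0.04, 1], [0, 0, 0, -0.13, -0.095, 0, 1], [0, 0, 0, -0.13, -0.095, 0, 1], [0, 0, 0, -0.13, -0.095, 0, 1], [0, 0, 0, -0.13, -0.095, 0, 1], [0, 0, 0, -0.13, -0.095, 0, 1], [0, 0, 0, -0.13, -0.095, 0, 1], [0, 0, 0, -0.13, -0.095, 0, 1], [0, 0, 0, -0.13, -0.095, 0, 1]]], "squeeze": 22}}

```text
clock: 1.23
position: [0.364, 0.2471, 0.2883]
ee_rot: [0.129, 0.992, 0.0, -0.0]
ft_force: [0.5, -0.2, 0.3]
grip_width: 0.999
grasp_force: 0.0
```

{"fn": "send_rows", "kwargs": {"plan": [[[0, 0, 0, -0.0975, -0.134, 0, 1], [0, 0, 0, -0.0975, -0.134, 0, 1], [0, 0, 0, -0.0975, -0.134, 0, 1], [0, 0, 0, -0.0975, -0.134, 0, 1], [0, 0, 0, -0.0975, -0.134, 0, 1], [0, 0, 0, -0.0975, -0.134, 0, 1], [0, 0, 0, -0.0975, -0.134, 0, 1], [0, 0, 0, -0.0975, -0.134, 0, 1], [0, 0, 0, -0.085, -0.125, 0, 1], [0, 0, 0, -0.085, -0.125, 0, 1], [0, 0, 0, -0.085, -0.125, 0, 1], [0, 0, 0, -0.085, -0.125, 0, 1], [0, 0, 0, -0.085, -0.125, 0, 1], [0, 0, 0, -0.085, -0.125, 0, 1], [0, 0, 0, -0.085, -0.125, 0, 1], [0, 0, 0, 0, 0, 0, 1]]]}}

```text
clock: 2.57
position: [0.5298, -0.2035, 0.2878]
ee_rot: [0.131, 0.991, -0.002, -0.0]
ft_force: [-0.4, -0.2, 0.6]
grip_width: 0.999
grasp_force: 0.0
```

```bash
cat >> h.py <<'E'
from scipy.spatial.transform import Rotation as Rn
def wpose():
    o=get_obs(); c=optics.get_calibration("wrist"); T=np.eye(4); T[:3,:3]=Rn.from_quat(o["ee_rot"]).as_matrix(); T[:3,3]=o["position"]
    return T@np.array(c["T_tool_cam"]), np.array(c["intrinsics"])
def wonz(W,K,u,v,z):
    a=(u-K[0,2])/K[0,0]; b=(v-K[1,2])/K[1,1]; r=np.hypot(a,b); s=np.sin(r)/max(r,1e-9)
    d=W[:3,:3]@np.array([a*s,-b*s,-np.cos(r)]); return W[:3,3]+d*(z-W[2,3])/d[2]
E
python3 - <<'E'
from h import *
W,K=wpose(); o=get_obs(); print(o["joint_pos"],o["position"]); im=optics.camera("wrist"); np.savez("w1.npz",W=W,K=K); cv2.imwrite("pics/w1.png",im[:,:,::-1])
E
```

```text
[-0.45178448  0.23487262  0.87657049  1.59564595 -0.17911241  1.39631224
  1.74977686] [ 0.52978166 -0.2035285   0.28779291]
```

View pics/w1.png

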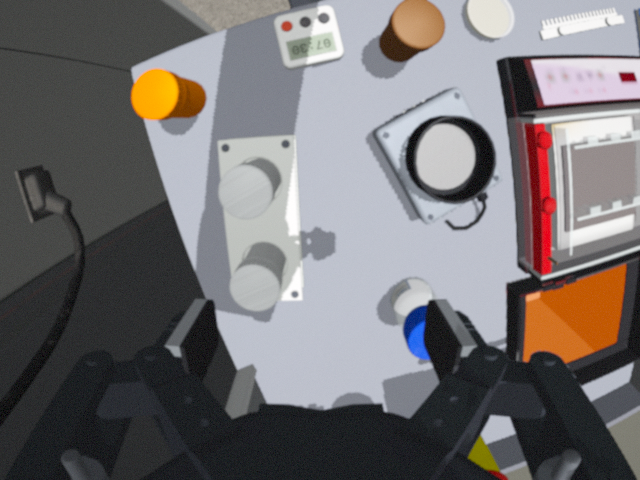

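The wrist view shows the near cap top at (246,191), the far one at (256,286), rack screws at (223,144), (286,144) and (295,293), the hood at (450,158), and the glass at (446,157).

```bash
python3 - <<'E'
from h import *
d=np.load("w1.npz");W,K=d["W"],d["K"]
for n,u,v,z in [("near",246,191,.1045),("far",256,286,.1045),("s1",223,144,.04),("s2",286,144,.04),("s3",295,293,.04),("glass",446,157,.044),("rim",451,158,.08),("r1",379,134,.043),("r2",457,95,.043),("r4",428,218,.043)]: print(n,np.round(wonz(W,K,u,v,z),4))
# glass / caps by mask
im=cv2.imread("pics/w1.png"); g=cv2.cvtColor(im,cv2.COLOR_BGR2GRAY)
cr=np.zeros_like(g); cr[105:215,398:505]=1
dark=((g<60)&(cr>0)).astype(np.uint8)
n,l,s,c=cv2.connectedComponentsWithStats(dark); i=1+s[1:,4].argmax(); print("hood",s[i])
m=(l==i).astype(np.uint8); cs,h=cv2.findContours(m,cv2.RETR_CCOMP,cv2.CHAIN_APPROX_NONE)
for k in cs:
    if len(k)>60: print(len(k),cv2.fitEllipse(k), cv2.boundingRect(k))
big=np.vstack([cv2.resize(im[150:320,200:300],None,fx=3.5,fy=3.5,interpolation=cv2.INTER_CUBIC)]); b2=cv2.resize(im[80:250,370:500],None,fx=3.5,fy=3.5,interpolation=cv2.INTER_CUBIC)
cv2.imwrite("pics/w1c.png",np.hstack([big,b2]))
E
```

```text
near [ 0.4932 -0.2612  0.1045]
far [ 0.5798 -0.2805  0.1045]
s1 [ 0.4473 -0.2861  0.04  ]
s2 [ 0.466  -0.2239  0.04  ]
s3 [ 0.6247 -0.2606  0.04  ]
glass [ 0.5182 -0.0689  0.044 ]
rim [ 0.5142 -0.0754  0.08  ]
r1 [ 0.4798 -0.1319  0.043 ]
r2 [ 0.458  -0.0421  0.043 ]
r4 [ 0.5772 -0.1007  0.043 ]
hood [ 433  118   61   84 1699]
264 ((450.41546630859375, 158.7825469970703), (78.38521575927734, 80.62064361572266), 87.1157455444336) (433, 118, 61, 84)
```

View pics/w1c.png

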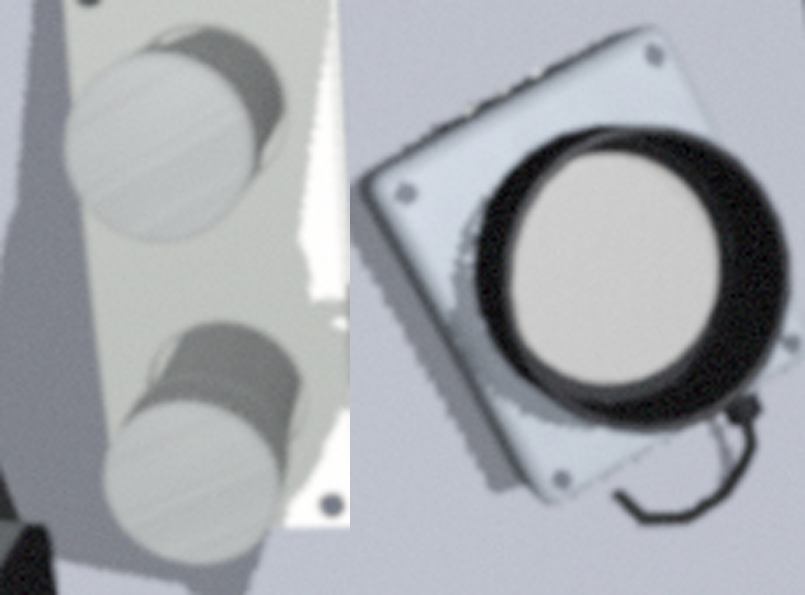

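```bash
cat >> h.py <<'E'
def wproj(W,K,P):
    q=(np.asarray(P)-W[:3,3])@W[:3,:3]; x,y,z=q[...,0],-q[...,1],-q[...,2]; rr=np.hypot(x,y); th=np.arctan2(rr,z)
    return np.stack([K[0,2]+K[0,0]*th*x/rr,K[1,2]+K[1,1]*th*y/rr],-1)
E
python3 - <<'E'
from h import *
from scipy.optimize import least_squares
d=np.load("w1.npz");W,K=d["W"],d["K"]
t=np.linspace(0,2*np.pi,361); C=np.stack([np.cos(t),np.sin(t),0*t],-1)
def fit(r,z,obs,x0):
    def f(c):
        q=wproj(W,K,np.array([c[0],c[1],z])+r*C); e=np.r_[q.min(0),q.max(0)]; return [e[i]-o for i,o in obs]
    s=least_squares(f,x0); return s.x.round(4),s.fun.round(1)
X=lambda x:200+x/3.5; Y=lambda y:150+y/3.5
X2=lambda x:370+(x-350)/3.5; Y2=lambda y:80+y/3.5
print("near",fit(.024,.1045,[(0,X(65)),(2,X(255)),(1,Y(50)),(3,Y(243))],[.49,-.26]))
print("far",fit(.024,.1045,[(0,X(105)),(2,X(280)),(1,Y(400)),(3,Y(563))],[.58,-.28]))
print("rim",fit(.043,.08,[(2,X2(788)),(1,Y2(128)),(3,Y2(430))],[.51,-.07]))
r=[wonz(W,K,X2(x),Y2(y),.043) for x,y in[(404,193),(655,55),(791,343),(562,480)]]; print(np.round(r,4)); print((r[0]+r[2])/2,(r[1]+r[3])/2, np.linalg.norm(r[1]-r[0]),np.linalg.norm(r[3]-r[0]))
s=[wonz(W,K,u,v,.04) for u,v in[(223,144),(286,144),(295,293)]]; print("rack centre",(s[0]+s[2])/2, [np.linalg.norm(s[1]-s[0]),np.linalg.norm(s[2]-s[1])])
v=s[2]-s[1]; print(np.degrees(np.arctan2(v[1],v[0])))
E
```

```text
near (array([ 0.4941, -0.2621]), array([-0.1,  0.1,  0.1, -0.1]))
far (array([ 0.5817, -0.2824]), array([-0.4,  0.4, -0. ,  0.1]))
rim (array([ 0.5171, -0.0722]), array([ 0.1, -2.1,  2.3]))
[[ 0.4824 -0.1258  0.043 ]
 [ 0.4587 -0.0421  0.043 ]
 [ 0.5529 -0.0155  0.043 ]
 [ 0.577  -0.0977  0.043 ]]
[ 0.51766999 -0.07066895  0.043     ] [ 0.51787681 -0.06989334  0.043     ] 0.08703747669050291 0.09869177008048194
rack centre [ 0.5359785  -0.27333717  0.04      ] [np.float64(0.06492207092227312), np.float64(0.1628479801098809)]
-13.019190413176998
```

{"fn": "send_rows", "kwargs": {"plan": [[[0, 0, -0.006, 0.024, -0.082, 0.148, 1], [0, 0, -0.006, 0.024, -0.082, 0.148, 1], [0, 0, -0.006, 0.024, -0.082, 0.148, 1], [0, 0, -0.006, 0.025, -0.083, 0.148, 1], [0, 0, 0, 0, 0, 0, 1], [0, 0, 0, 0, 0, 0, 1], [0, 0, 0, 0, 0, 0, 1]]]}}

```text
clock: 3.2
position: [0.4962, -0.2562, 0.1707]
ee_rot: [0.11, 0.994, 0.0, 0.0]
ft_force: [1.0, 0.5, 0.4]
grip_width: 1.001
grasp_force: 0.0
```

```bash
python3 - <<'E'
from h import *
W,K=wpose(); o=get_obs(); print(o["joint_pos"].round(3),o["position"].round(4),o["ee_rot"].round(4),Rn.from_quat(o["ee_rot"]).as_matrix().round(4),o["ft_force"]); im=optics.camera("wrist"); np.savez("w2.npz",W=W,K=K); cv2.imwrite("pics/w2.png",im[:,:,::-1])
E
```

```text
[-0.324  0.317  0.86   1.778 -0.261  1.165  1.966] [ 0.4962 -0.2562  0.1707] [1.102e-01 9.939e-01 3.000e-04 5.000e-04] [[-9.757e-01  2.190e-01  1.000e-03]
 [ 2.190e-01  9.757e-01  5.000e-04]
 [-9.000e-04  7.000e-04 -1.000e+00]] [0.96625528 0.50712653 0.44964554]
```

View pics/w2.png

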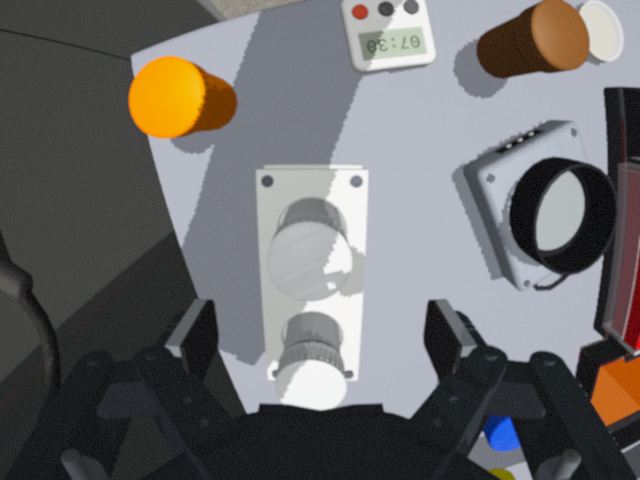

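The near cap top spans x 267–352, y 219–300; rack screws at (267,181) and (357,181); the jaws straddle it at about x = 321.

```bash
python3 - <<'E'
from h import *
from scipy.optimize import least_squares
d=np.load("w2.npz");W,K=d["W"],d["K"]
t=np.linspace(0,2*np.pi,361); C=np.stack([np.cos(t),np.sin(t),0*t],-1)
def fit(r,z,obs,x0):
    def f(c):
        q=wproj(W,K,np.array([c[0],c[1],z])+r*C); e=np.r_[q.min(0),q.max(0)]; return [e[i]-o for i,o in obs]
    s=least_squares(f,x0); return s.x,s.fun.round(1)
o=get_obs(); R=Rn.from_quat(o["ee_rot"]).as_matrix()
for n,ob,x0 in(("near",[(0,267),(2,352.5),(1,219),(3,300.5)],[.49,-.26]),("far",[(0,276),(2,346.5),(3,410)],[.58,-.28])):
    p,e=fit(.024,.1045,ob,x0); print(n,p.round(4),e,"tool delta mm",(R.T@(np.r_[p,.1045]-o["position"])*1e3).round(1))
for u in((267,181),(357,181)): print(wonz(W,K,*u,.04).round(4))
E
```

```text
near [ 0.493  -0.2625] [-0.5  0.5  0.4 -0.4] tool delta mm [ 2.2 -7.  66.6]
far [ 0.5785 -0.2819] [-1.2  1.2  0.2] tool delta mm [-85.4  -7.2  66.8]
[ 0.452  -0.2855  0.04  ]
[ 0.466  -0.2242  0.04  ]
```

{"fn": "send_rows", "kwargs": {"plan": [[[0, 0, 0, 0.01, -0.034, 0, 1], [0, 0, 0, 0, 0, 0.082, 1], [0, 0, 0, 0, 0, 0.082, 1], [0, 0, 0, 0, 0, 0.082, 1], [0, 0, 0, 0, 0, 0.082, 1], [0, 0, 0, 0, 0, 0.05, 1], [0, 0, 0, 0, 0, 0.032, 1], [0, 0, 0, 0, 0, 0, 1], [0, 0, 0, 0, 0, 0, 0.9], [0, 0, 0, 0, 0, 0, 0.8], [0, 0, 0, 0, 0, 0, 0.72], [0, 0, 0, 0, 0, 0, 0.66], [0, 0, 0, 0, 0, 0, 0.64]]], "squeeze": 22}}

```text
clock: 4.33
position: [0.4921, -0.2634, 0.0883]
ee_rot: [0.111, 0.994, 0.0, 0.0]
ft_force: [-0.7, 0.4, 0.1]
grip_width: 0.64
grasp_force: 0.0
```

{"fn": "send_rows", "kwargs": {"plan": [[[0, 0, 0, 0, 0, 0, 0.62], [0, 0, 0, 0, 0, 0, 0.61], [0, 0, 0, 0, 0, 0, 0.6], [0, 0, 0, 0, 0, 0, 0.59], [0, 0, 0, 0, 0, 0, 0.58], [0, 0, 0, 0, 0, 0, 0.57], [0, 0, 0, 0, 0, 0, 0.56], [0, 0, 0, 0, 0, 0, 0.54], [0, 0, 0, 0, 0, 0, 0.5], [0, 0, 0, 0, 0, 0, 0.4], [0, 0, 0, 0, 0, 0, 0.3], [0, 0, 0, 0, 0, 0, 0.3]]]}}

```text
clock: 5.33
position: [0.492, -0.2632, 0.088]
ee_rot: [0.111, 0.994, 0.0, 0.0]
ft_force: [-0.2, 2.3, 4.2]
grip_width: 0.551
grasp_force: 22.5
```

{"fn": "send_rows", "kwargs": {"plan": [[[0, 0, 0, 0, 0, -0.01, 0.3], [0, 0, 0, 0, 0, -0.03, 0.3], [0, 0, 0, 0, 0, -0.05, 0.3], [0, 0, 0, 0, 0, -0.06, 0.3], [0, 0, 0, 0, 0, -0.06, 0.3], [0, 0, 0, 0, 0, -0.05, 0.3], [0, 0, 0, 0, 0, -0.03, 0.3], [0, 0, 0, 0, 0, -0.01, 0.3], [0, 0, 0, 0, 0, 0, 0.3], [0, 0, 0, 0, 0, 0, 0.3], [0, 0, 0, 0, 0, 0, 0.3], [0, 0, 0, 0, 0, 0, 0.3], [0, 0, 0, 0, 0, 0, 0.3]]]}}

```text
clock: 6.42
position: [0.4916, -0.2634, 0.1475]
ee_rot: [0.111, 0.994, 0.0, -0.0]
ft_force: [0.1, -0.5, -2.0]
grip_width: 0.556
grasp_force: 23.1
```

```bash
python3 - <<'E'
from h import *
for i in range(6):
    o=get_obs(); print(o["ft_force"].round(2),o["torque"].round(3),o["tau"][[1,3]].round(2),o["position"].round(4)); optics.camera("wrist")
E
```

```text
[ 0.06 -0.53 -1.95] [-0.009 -0.009 -0.023] [-44.14 -35.49] [ 0.4916 -0.2634  0.1475]
[ 0.15  0.1  -1.11] [-0.054 -0.003 -0.012] [-44.09 -35.48] [ 0.4917 -0.2634  0.1475]
[-1.43  0.25 -1.33] [ 0.007  0.055 -0.006] [-44.06 -35.47] [ 0.4917 -0.2634  0.1476]
[ 0.75 -1.   -1.8 ] [-0.03  -0.014  0.001] [-44.05 -35.48] [ 0.4917 -0.2634  0.1477]
[ 0.02  0.37 -1.95] [-0.008 -0.011  0.013] [-44.04 -35.49] [ 0.4918 -0.2634  0.1477]
[ 0.18  0.22 -1.99] [-0.001 -0.068  0.004] [-44.04 -35.49] [ 0.4918 -0.2634  0.1478]
```

Mean vertical force is about -1.7 N, so this is the light canister. I'm putting it straight back.

{"fn": "send_rows", "kwargs": {"plan": [[[0, 0, 0, 0, 0, 0.02, 0.3], [0, 0, 0, 0, 0, 0.05, 0.3], [0, 0, 0, 0, 0, 0.06, 0.3], [0, 0, 0, 0, 0, 0.05, 0.3], [0, 0, 0, 0, 0, 0.04, 0.3], [0, 0, 0, 0, 0, 0.03, 0.3], [0, 0, 0, 0, 0, 0.02, 0.3], [0, 0, 0, 0, 0, 0.01, 0.3], [0, 0, 0, 0, 0, 0.005, 0.3], [0, 0, 0, 0, 0, 0, 0.3], [0, 0, 0, 0, 0, 0, 0.3], [0, 0, 0, 0, 0, 0, 0.3]]]}}

```text
clock: 7.72
position: [0.4921, -0.2635, 0.0912]
ee_rot: [0.111, 0.994, 0.0, 0.0]
ft_force: [-0.2, -0.7, -1.4]
grip_width: 0.556
grasp_force: 23.1
```

{"fn": "send_rows", "kwargs": {"plan": [[[0, 0, 0, 0, 0, 0.004, 0.3], [0, 0, 0, 0, 0, 0.004, 0.3], [0, 0, 0, 0, 0, 0.003, 0.3], [0, 0, 0, 0, 0, 0.002, 0.3], [0, 0, 0, 0, 0, 0, 0.3], [0, 0, 0, 0, 0, 0, 0.3]]]}}

```text
clock: 8.22
position: [0.4918, -0.2634, 0.0882]
ee_rot: [0.111, 0.994, 0.0, -0.0]
ft_force: [-0.6, 0.1, -2.3]
grip_width: 0.554
grasp_force: 23.1
```

```bash
python3 - <<'E'
from h import *
f=[]
for i in range(4):
    o=get_obs(); f.append(o["ft_force"]); optics.camera("wrist")
print(np.mean(f,0),o["position"].round(4))
E
```

```text
[-0.01728714  0.14690138 -1.97402654] [ 0.4918 -0.2634  0.0883]
```

{"fn": "send_rows", "kwargs": {"plan": [[[0, 0, 0, 0, 0, 0.0025, 0.3], [0, 0, 0, 0, 0, 0.0025, 0.3], [0, 0, 0, 0, 0, 0, 0.3], [0, 0, 0, 0, 0, 0, 0.3], [0, 0, 0, 0, 0, 0, 0.3]]]}}

```text
clock: 8.83
position: [0.4923, -0.2635, 0.0879]
ee_rot: [0.111, 0.994, 0.0, 0.001]
ft_force: [-1.2, 1.0, 6.0]
grip_width: 0.561
grasp_force: 23.7
```

```bash
python3 - <<'E'
from h import *
f=[]
for i in range(4):
    o=get_obs(); f.append(o["ft_force"]); optics.camera("wrist")
print(np.mean(f,0),o["position"].round(4))
E
```

```text
[-1.15369246  1.40786186  5.83200212] [ 0.4923 -0.2635  0.088 ]
```

{"fn": "send_rows", "kwargs": {"plan": [[[0, 0, 0, 0, 0, -0.002, 0.56], [0, 0, 0, 0, 0, 0, 0.6], [0, 0, 0, 0, 0, 0, 0.68], [0, 0, 0, 0, 0, 0, 0.8], [0, 0, 0, 0, 0, 0, 0.9], [0, 0, 0, 0, 0, 0, 1], [0, 0, 0, 0, 0, 0, 1], [0, 0, 0, 0, 0, -0.06, 1], [0, 0, 0, 0, 0, -0.12, 1], [0, 0, 0, 0, 0, -0.12, 1], [0, 0, 0, 0, 0, -0.12, 1], [0, 0, 0, 0, 0, 0, 1], [0, 0, 0, 0, 0, 0, 1]]]}}

```text
clock: 10.12
position: [0.4926, -0.2638, 0.1735]
ee_rot: [0.111, 0.994, 0.0, 0.002]
ft_force: [0.1, 0.4, 0.1]
grip_width: 0.999
grasp_force: 0.0
```

```bash
python3 - <<'E'
from h import *
W,K=wpose(); o=get_obs(); im=optics.camera("wrist"); s=optics.camera("scene"); np.savez("w3.npz",W=W,K=K,R=Rn.from_quat(o["ee_rot"]).as_matrix(),p=o["position"]); print(o["position"],o["grip_width"])
a=cv2.resize(im[200:440,230:410],None,fx=2.2,fy=2.2)[:,:,::-1]; b=cv2.resize(s[170:320,300:480],None,fx=2.2,fy=2.2)[:,:,::-1]
b=cv2.copyMakeBorder(b,0,a.shape[0]-b.shape[0],0,0,cv2.BORDER_CONSTANT); cv2.imwrite("pics/w3.png",np.hstack([a,b]))
E
```

```text
[ 0.49256013 -0.2638      0.17353831] 0.9991369747431157
```

View pics/w3.png

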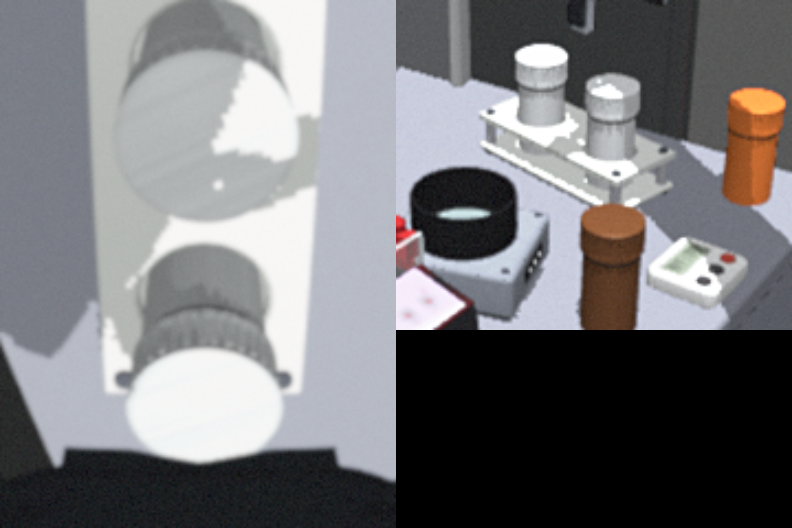

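The scene crop shows both canisters upright and seated in the rack, with near cap centre at (206,132) and far at (205,405) in the left crop, so they share a column. Next is the far one, about 89 mm along tool -x.

{"fn": "send_rows", "kwargs": {"plan": [[[0, 0, 0, -0.06, 0, 0, 1], [0, 0, 0, -0.1, 0, 0, 1], [0, 0, 0, -0.1, 0, 0, 1], [0, 0, 0, -0.1, 0, 0, 1], [0, 0, 0, -0.085, 0, 0, 1], [0, 0, 0, 0, 0, 0, 1], [0, 0, 0, 0, 0, 0, 1], [0, 0, 0, 0, 0, 0, 1]]]}}

```text
clock: 10.88
position: [0.5776, -0.2832, 0.1708]
ee_rot: [0.111, 0.994, 0.0, -0.001]
ft_force: [0.3, -0.2, 1.4]
grip_width: 1.002
grasp_force: 0.0
```

{"fn": "send_rows", "kwargs": {"plan": [[[0, 0, 0, -0.009, 0, 0.08, 1], [0, 0, 0, 0, 0, 0.082, 1], [0, 0, 0, 0, 0, 0.082, 1], [0, 0, 0, 0, 0, 0.082, 1], [0, 0, 0, 0, 0, 0.05, 1], [0, 0, 0, 0, 0, 0.032, 1], [0, 0, 0, 0, 0, 0, 1], [0, 0, 0, 0, 0, 0, 0.9], [0, 0, 0, 0, 0, 0, 0.8], [0, 0, 0, 0, 0, 0, 0.72], [0, 0, 0, 0, 0, 0, 0.66], [0, 0, 0, 0, 0, 0, 0.64]]], "squeeze": 23}}

```text
clock: 11.88
position: [0.5806, -0.2834, 0.0905]
ee_rot: [0.111, 0.994, 0.0, 0.0]
ft_force: [-0.0, 0.3, 0.6]
grip_width: 0.643
grasp_force: 0.0
```

{"fn": "send_rows", "kwargs": {"plan": [[[0, 0, 0, 0, 0, 0, 0.62], [0, 0, 0, 0, 0, 0, 0.61], [0, 0, 0, 0, 0, 0, 0.6], [0, 0, 0, 0, 0, 0, 0.59], [0, 0, 0, 0, 0, 0, 0.58], [0, 0, 0, 0, 0, 0, 0.57], [0, 0, 0, 0, 0, 0, 0.56], [0, 0, 0, 0, 0, 0, 0.54], [0, 0, 0, 0, 0, 0, 0.5], [0, 0, 0, 0, 0, 0, 0.4], [0, 0, 0, 0, 0, 0, 0.3], [0, 0, 0, 0, 0, 0, 0.3]]]}}

```text
clock: 12.88
position: [0.5807, -0.283, 0.0902]
ee_rot: [0.11, 0.994, 0.0, 0.0]
ft_force: [0.4, 3.8, 4.6]
grip_width: 0.555
grasp_force: 23.7
```

{"fn": "send_rows", "kwargs": {"plan": [[[0, 0, 0, 0, 0, -0.01, 0.3], [0, 0, 0, 0, 0, -0.03, 0.3], [0, 0, 0, 0, 0, -0.05, 0.3], [0, 0, 0, 0, 0, -0.06, 0.3], [0, 0, 0, 0, 0, -0.06, 0.3], [0, 0, 0, 0, 0, -0.06, 0.3], [0, 0, 0, 0, 0, -0.06, 0.3], [0, 0, 0, 0, 0, -0.06, 0.3], [0, 0, 0, 0, 0, -0.06, 0.3], [0, 0, 0, 0, 0, -0.05, 0.3], [0, 0, 0, 0, 0, -0.03, 0.3], [0, 0, 0, 0, 0, -0.01, 0.3], [0, 0, 0, 0, 0, 0, 0.3], [0, 0, 0, 0, 0, 0, 0.3], [0, 0, 0, 0, 0, 0, 0.3], [0, 0, 0, 0, 0, 0, 0.3]]]}}

```text
clock: 14.22
position: [0.5802, -0.2832, 0.1974]
ee_rot: [0.111, 0.994, 0.0, -0.001]
ft_force: [-0.5, -0.3, -6.1]
grip_width: 0.555
grasp_force: 24.9
```

```bash
python3 - <<'E'
from h import *
f=[]
for i in range(4):
    o=get_obs(); f.append(o["ft_force"]); im=optics.camera("wrist")
R=Rn.from_quat(o["ee_rot"]).as_matrix()
print(np.mean(f,0),o["position"].round(4),R.round(3),(R.T@(np.array([.5178,-.0705,0])-o["position"])).round(4))
im=im[:,:,::-1]; s=optics.camera("side")[:,:,::-1]
cv2.imwrite("pics/w4.png",np.hstack([cv2.resize(im,(400,300)),cv2.resize(s[150:330,240:480],(400,300))]))
E
```

```text
[-0.00909268  0.04492687 -5.73841853] [ 0.5803 -0.2833  0.1977] [[-0.975  0.22  -0.001]
 [ 0.22   0.975  0.   ]
 [ 0.001  0.    -1.   ]] [0.1077 0.1938 0.1978]
```

View pics/w4.png

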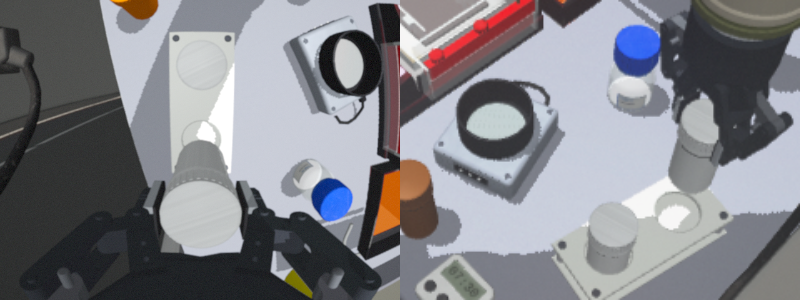

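The heavy canister (about 5.6 N) is held upright at crop (200,212); the light one is seated at (205,65). I'm moving above the hood.

{"fn": "send_rows", "kwargs": {"plan": [[[0, 0, 0, 0.0165, 0.03, 0, 0.3], [0, 0, 0, 0.033, 0.06, 0, 0.3], [0, 0, 0, 0.055, 0.099, 0, 0.3], [0, 0, 0, 0.055, 0.099, 0, 0.3], [0, 0, 0, 0.055, 0.099, 0, 0.3], [0, 0, 0, 0.055, 0.099, 0, 0.3], [0, 0, 0, 0.055, 0.099, 0, 0.3], [0, 0, 0, 0.055, 0.099, 0, 0.3], [0, 0, 0, 0.055, 0.099, 0, 0.3], [0, 0, 0, 0.055, 0.099, 0, 0.3], [0, 0, 0, 0.033, 0.06, 0, 0.3], [0, 0, 0, 0.0165, 0.03, 0, 0.3], [0, 0, 0, 0, 0, 0, 0.3], [0, 0, 0, 0, 0, 0, 0.3], [0, 0, 0, 0, 0, 0, 0.3], [0, 0, 0, 0, 0, 0, 0.3], [0, 0, 0, 0, 0, 0, 0.3]]]}}

```text
clock: 15.88
position: [0.518, -0.0711, 0.198]
ee_rot: [0.112, 0.994, -0.0, -0.0]
ft_force: [0.3, 0.5, -5.0]
grip_width: 0.555
grasp_force: 25.5
```

```bash
python3 - <<'E'
from h import *
o=get_obs(); R=Rn.from_quat(o["ee_rot"]).as_matrix()
print(o["position"].round(4),o["ee_rot"].round(4),(R.T@(np.array([.5178,-.0705,0])-o["position"])).round(4),o["ft_force"],o["grasp_force"])
a=optics.camera("side")[100:260,220:400,::-1]; b=optics.camera("scene")[150:310,250:430,::-1]
cv2.imwrite("pics/v5.png",cv2.resize(np.hstack([a,b]),None,fx=2.2,fy=2.2,interpolation=cv2.INTER_CUBIC))
for n in("side","scene"):
  for z in(.08,.044): print(n,z,np.round(proj(n,[.5178,-.0705,z]),1))
  print(n,"base",np.round(proj(n,o["position"]-[0,0,.082]),1))
E
```

```text
[ 0.518  -0.0711  0.198 ] [ 1.115e-01  9.938e-01 -2.000e-04 -0.000e+00] [0.0004 0.0006 0.198 ] [ 0.2732438   0.45863251 -4.96878469] 25.485725104808807
side 0.08 [297.7 214.7]
side 0.044 [298.5 225.7]
side base [297.1 203. ]
scene 0.08 [330.  255.5]
scene 0.044 [330.4 273. ]
scene base [329.7 237. ]
```

View pics/v5.png

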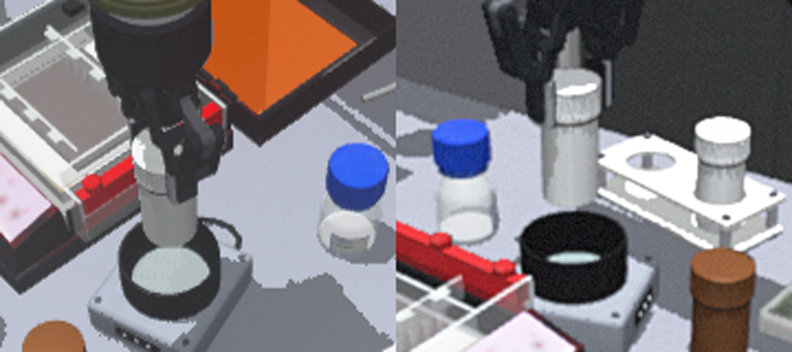

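Both views show the canister upright and centred over the hood: side crop axis at x=169 against hood 169, scene 571 against 574. Its base edge sits at the expected row, so I'm lowering it about 54 mm.

{"fn": "send_rows", "kwargs": {"plan": [[[0, 0, 0, 0, 0, 0.01, 0.3], [0, 0, 0, 0, 0, 0.02, 0.3], [0, 0, 0, 0, 0, 0.03, 0.3], [0, 0, 0, 0, 0, 0.04, 0.3], [0, 0, 0, 0, 0, 0.04, 0.3], [0, 0, 0, 0, 0, 0.04, 0.3], [0, 0, 0, 0, 0, 0.04, 0.3], [0, 0, 0, 0, 0, 0.03, 0.3], [0, 0, 0, 0, 0, 0.015, 0.3], [0, 0, 0, 0, 0, 0.005, 0.3], [0, 0, 0, 0, 0, 0, 0.3], [0, 0, 0, 0, 0, 0, 0.3], [0, 0, 0, 0, 0, 0, 0.3], [0, 0, 0, 0, 0, 0, 0.3], [0, 0, 0, 0, 0, 0, 0.3], [0, 0, 0, 0, 0, 0, 0.3]]], "squeeze": 22}}

```text
clock: 17.32
position: [0.5181, -0.07, 0.1443]
ee_rot: [0.111, 0.994, 0.0, 0.0]
ft_force: [-0.2, -0.6, -5.3]
grip_width: 0.55
grasp_force: 25.5
```

```bash
python3 - <<'E'
from h import *
f=[];a=optics.camera("side")[100:260,220:400,::-1]; b=optics.camera("scene")[150:310,250:430,::-1]
for i in range(4):
    o=get_obs(); f.append(o["ft_force"]); optics.camera("wrist")
print(o["position"].round(4),o["ee_rot"].round(4),np.mean(f,0),o["grasp_force"],o["grip_width"],abs(o["joint_velocities"]).max())
cv2.imwrite("pics/v6.png",cv2.resize(np.hstack([a,b]),None,fx=2.2,fy=2.2,interpolation=cv2.INTER_CUBIC))
E
```

```text
[ 0.518  -0.07    0.1441] [0.1106 0.9939 0.     0.    ] [ 0.09867396 -0.01595256 -4.76171365] 25.4646036028862 0.555214324093672 0.0012716459792314983
```

View pics/v6.png

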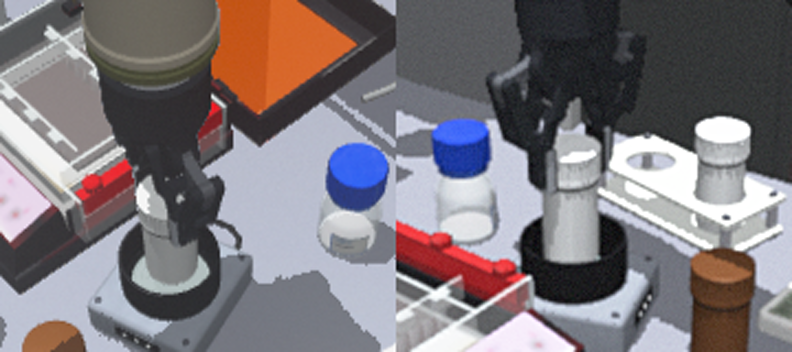

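The canister is centred in the hood with its base below the rim, upright, and the wrist still carries the full weight (-4.8 N), so nothing is touching. Handing in.

```bash
python3 -c "
from workcell import job
print(job.hand_in())"
```

```text
the job is handed in; nothing more can be done
None
```

I handed the job in with the heavier canister (about 5 N) held still and upright in the reader's hood, base about 18 mm above the glass, and the lighter one (about 2 N) back in the rack; no verdict came back, and pad force read 25.5 N at the end, just over your 25 N limit but below the 56 N failure limit (both fingers added).

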